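# Clamp a freshly bonded heatsink in the bench press

## Robot

A 6-joint arm with a two-finger parallel gripper is mounted at the origin on a cart in front of the work surface, level with it; the furniture and walls round the work are solid. World frame = base frame: x ahead of the robot, y to its left, z up, the work surface at z = 0. Lengths are in mm, angles in degrees, forces in N, time in s.
With the tool pointing down it reaches from about 250 to 725 mm from the base axis. Payload 9.7 kg.
Tool frame: the origin (TCP) lies midway between the tips of the shut fingers; the grasp point (between the pads) lies behind it (ctrl.grasp_offset is the z of the grasp point in the tool frame, in mm); z points along the fingers, y is the line along which they close (so a half turn about z gives the same grasp; the last joint's range is limited). The gripper opens to 85 mm and grips with 20 to 120 N. Pads are 22 mm wide; open, the fingers measure 114 mm over their backs; the gripper's body (76 mm by 85 mm) begins 54 mm behind the grasp point. The pads swing forward as they close: fully open they stand 13 mm farther back than shut.
Start: joints at [-75.63, 4.979, 10.078, 95.1, 0, 90], TCP at [136.496, -532.791, 231.284] pointing down, gripper open.
Joint ranges: [-179.16, 179.16], [-48.56, 103.87], [-65.8, 70.77], [-126.05, 130.52], [-82.76, 87.17], [-180, 180]. Speed limits (degrees/s): [127.2, 127.2, 147.25, 180, 180, 180].

## Interface

Orientations are given as a 3x3 rotation matrix whose columns are the frame's x, y, z axes.
In Python, from bench import readout, viewer, job, ctrl gives the robot as it stands.
- The arm moves only by the tool step_arm, never from a script. Its argument "series" is text: rows parted by semicolons, each of 7 numbers parted by spaces: the shift along the tool's x, y, z in mm, then the turn, a rotation vector about the tool's x, y, z in rad, then the opening in per cent of the stroke, from 0 (shut) to 100 (fully open). In form: tx ty tz rx ry rz jaw; .... A call has 1 to 12 rows; each row shifts and turns the commanded pose from where the row before left it, along the tool's axes as they then stand; what a row does not reach is not made up. A row lasts 1/8 s, in which the tool goes at most 62.5 mm and 10.7 degrees, less where a joint would pass 70% of its speed; a pose out of reach is approached as far as the arm can. A call is refused whole if a number of a shift passes 62.5 or a number of a turn 0.188, either way. A call with a gripper value outside its range is refused whole. The fingers move at their own pace and stop on an object; the grip force is fixed at half the most. Time passes only in rows, so rows that do not move let the fingers close. It gives the time, the measured TCP pose, the force, the opening and the grip force at its end, in the units of the state.
- readout.sense(): the state, without advancing time (a new reading comes with each control period).
- viewer.camera(name): name is "side" or "top" or "wrist"; returns a dict with "image" (400x640x3 uint8, red, green, blue), "intrinsics" (3x3 intrinsics, pixels), "extrinsics" (4x4, takes a point from world to camera coordinates). Camera axes: x right, y down, z forward; pixel columns grow to the right and rows downward; lengths in mm; the calibration is good to about 2 mm. A picture is of the moment at which its call begins. There is no depth.
- job.job_done(): hands the job in; it is judged then, once.
The state is a dict: "clock": time; "q": joint angles; "qvel": joint speeds; "tau": joint torques, N m; "eef_pos": TCP position; "tcp_rot": TCP orientation; "ft_force": force on the tool from outside, world axes, zero at the start; "wrist_torque": the same for the moment, N m; "opening": opening from 0.0 (shut) to 1.0 (fully open); "finger_force": force on a finger pad.
Only numpy, scipy, OpenCV 4.12 (cv2) and the standard library are available. Lean on these libraries where they do the work, as an engineer would, in place of code of your own. Each camera call takes 0.05 s, during which the arm holds its last target. There are 200 camera calls.

## Task

The heatsink on the board in the nest has just been set in adhesive. Keeping the nest level, set it down on the open end of the press's slideway and let go, then slide it fully home under the pad (the pull post is there for that). Turn the wing screw clockwise until it bottoms, then back it off a quarter turn and leave it so, the pad still bearing on the heatsink, without disturbing the things standing round about.

Things in the scene. Friction and masses are not known exactly. Their poses are not given: they have to be found in the camera images.
- press: Grey C-frame clamp press fixed to the bench, yaw varies. Origin on the bench on the screw axis, z up. Column on its +x side (x 56 to 96, y -25 to 25 mm, top z = 100; foot to x = 106) carries an arm 40 mm wide, z 74 to 100 mm, ending in a round boss (radius 25, top z = 108 mm) on the screw axis. Steel slideway: x -46 to 46, y -175 to 85 mm (-y is the open end), top z = 16 mm.
- nest_home (a point): Where the nest's origin stands when the nest is fully home, nose against the end stop: press (0, 0, 16) mm, axes as the press's. The stop's face is at press y = 65 mm, 14 mm high. Two guide rails 7 mm high, inner faces 70 mm apart, run from y = 72 to -52 mm and flare to about 80 mm apart at y = -83 mm.
- slideway_mouth (a point): Point on the slideway's top at its open end, press (0, -115, 16) mm, axes as the press's. With the nest's origin here and axes parallel, its whole body lies on the slideway clear of the arm, its nose 33 mm inside the flared mouth of the rails, its tail overhanging the end. From here it slides 115 mm along +y to home.
- press_pad: Round rubber pad, 30 mm across, under the boss on the screw axis, carried by the screw on a light spring (2 N/mm). Origin: middle of its lower face, 1.5 to 2.9 mm above the heatsink's top at the start when the nest is home; it goes down with the screw, 12 mm per turn, and does not rotate.
- press_knob (a joint): Angle of the wing screw, rad; grows clockwise seen from above (screwing down). 0 = fully up, 3.80 = bottomed on its hard stop, with the pad's spring pressed in 3.8 mm. Starts 2.8 to 3.5 rad short of bottoming. Stays where it is left; turning takes about 0.1 N m.
- knob_grip (a point): Middle of the black wing of the screw, on the screw axis, 133 mm above the bench when bottomed, up to 140 mm when up. The wing is 64 mm long, 14 mm thick and 29 mm high (14.5 mm above and below this point), to be gripped from above across its 14 mm. This point's x axis lies along the wing; at joint value 0 that is the press's x axis.
- nest: Aluminium board nest, 0.43 kg, loose, level on the bench. Origin: middle of the underside of its body, z up, -y toward the tail. Body 66 mm wide (x), y 65 (nose) to -65 mm, side cheeks 16 mm high; tail 40 mm wide, 8 mm high, on to y = -116 mm. Carries, fixed, a circuit board and a finned heatsink 30 x 36 mm, top at z = 28 mm. Balances gripped across its 66 mm about 7 mm tailward of its middle.
- nest_post (a point): Upright round steel pull post on the nest's tail, 18 mm in diameter, at nest (0, -98) mm, from z = 11 to 78 mm; this point is on its axis at z = 60 mm. For drawing and pushing the nest along: lifted by the post alone the nest droops.
- syringe: Bystander: syringe, 142 mm long, lying on the bench. Origin: middle of its underside.
- spool: Bystander: solder spool, 58 mm across, 40 mm high, standing. Origin: middle of its underside.
- tube: Bystander: white and blue tube, 36 mm across, 85 mm high, standing. Origin: middle of its underside.

How it is judged:
By the outcome, as a careful person would: the job done as asked, in the order asked, and still so for the second after the job is handed in, with the robot touching nothing.
It also fails if it takes over 69 s, if anything falls off the work surface, if the arm or the gripper's body presses on something with over 40 N, if the wrist force passes 120 N, or if a joint passes its speed limit or range.

## Working session

There is one attempt and no reset: what is moved stays moved. The work goes in short steps, Python scripts to look and compute and a tool call to move; the robot and the scene stay as the last step left them, time stands still between calls to the robot, and variables do not carry over. Pictures are saved under pics/ and viewed, at most 10 in all, crops included, and the job is handed in when it is done.

Besides the shell and the picture viewer there is one more tool, called after "Request:" in YAML: its name, and indented under it one key for each argument. step_arm: Moves the arm, as the interface text tells. Its arguments: {"type":"object","properties":{"series":{"type":"string"}},"required":["series"]}

```bash
mkdir -p pics; ls
python3 - <<'E'
from bench import readout, viewer, ctrl
import cv2,numpy as np
print(ctrl.grasp_offset, readout.sense())
for n in("top","side"):
    c=viewer.camera(n); cv2.imwrite(f"pics/{n}0.png",c["image"][:,:,::-1]); print(n,c["intrinsics"].tolist(),np.round(c["extrinsics"],4).tolist())
E
```

```text
pics
-18.700000000000003 {'clock': 0.0, 'q': array([-7.56308075e+01,  5.00905689e+00,  1.00356500e+01,  9.50985953e+01,
        1.10797175e-03,  9.00008480e+01]), 'qvel': array([ 0.00382391,  0.06972715, -0.05536486,  0.1438431 , -0.0342757 ,
        0.11040425]), 'tau': array([ 5.48508524e-04, -5.20386350e+01,  4.64806044e+01,  1.62519672e-02,
       -5.11422354e-05,  4.96553992e-05]), 'eef_pos': array([ 136.44435166, -532.58218545,  230.61337592]), 'tcp_rot': array([[ 9.68720418e-01,  2.48154519e-01, -2.93134995e-04],
       [ 2.48154692e-01, -9.68719647e-01,  1.22216098e-03],
       [ 1.93191409e-05, -1.25667512e-03, -9.99999210e-01]]), 'ft_force': array([ 0.3549344 , -0.76729931, -0.12945138]), 'wrist_torque': array([0.05979693, 0.02348601, 0.06229785]), 'finger_force': 0.0, 'opening': 1.0008158297294918}
top [[460.16634094326946, 0.0, 326.9515133062945], [0.0, 460.16634094326946, 200.37647255246958], [0.0, 0.0, 1.0]] [[0.0275, -0.9995, 0.0142, 139.0561], [-0.9974, -0.0284, -0.0658, 521.8425], [0.0661, -0.0124, -0.9977, 1286.1585], [0.0, 0.0, 0.0, 1.0]]
side [[466.02125697181935, 0.0, 318.22663289459564], [0.0, 466.02125697181935, 192.3644287297958], [0.0, 0.0, 1.0]] [[-0.8612, -0.5083, -0.0026, 508.709], [-0.2721, 0.4652, -0.8423, 175.7505], [0.4294, -0.7247, -0.5389, 1243.0293], [0.0, 0.0, 0.0, 1.0]]
```

View pics/top0.png

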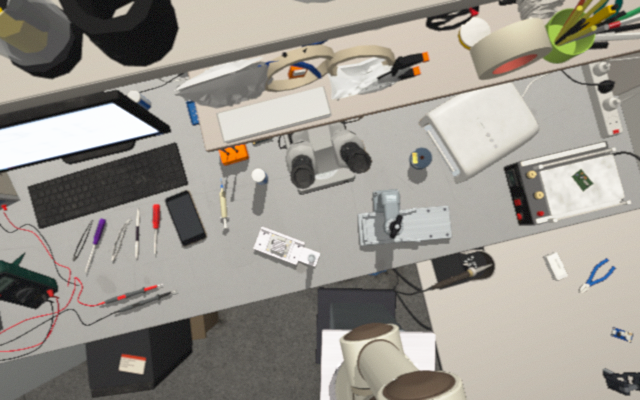

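View pics/side0.png

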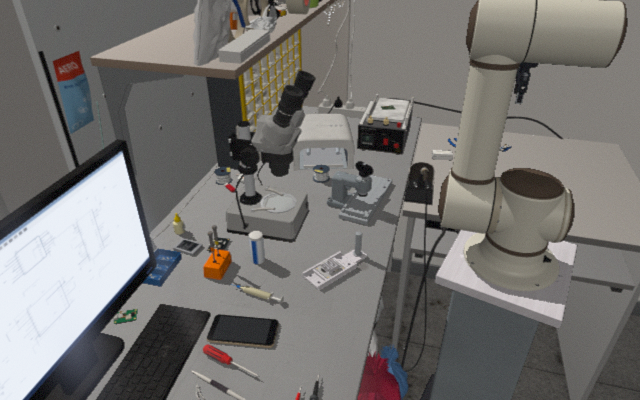

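The top view shows the nest at about (285,247) and the press at about (395,225), with its open end to the right. I'll zoom in on both.

Run:
```python
import cv2
a=cv2.imread("pics/top0.png")[165:285,200:470]
cv2.imwrite("pics/topz.png",cv2.resize(a[20:110],None,fx=2.96,fy=2.96,interpolation=cv2.INTER_CUBIC))
a=cv2.imread("pics/top0.png")
x=cv2.resize(a[215:275,240:330],None,fx=8,fy=8,interpolation=cv2.INTER_CUBIC)
y=cv2.resize(a[180:255,350:460],None,fx=7,fy=7,interpolation=cv2.INTER_CUBIC)
cv2.imwrite("pics/nz.png",x);cv2.imwrite("pics/pz.png",y)
```

```text
(no output)
```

View pics/nz.png

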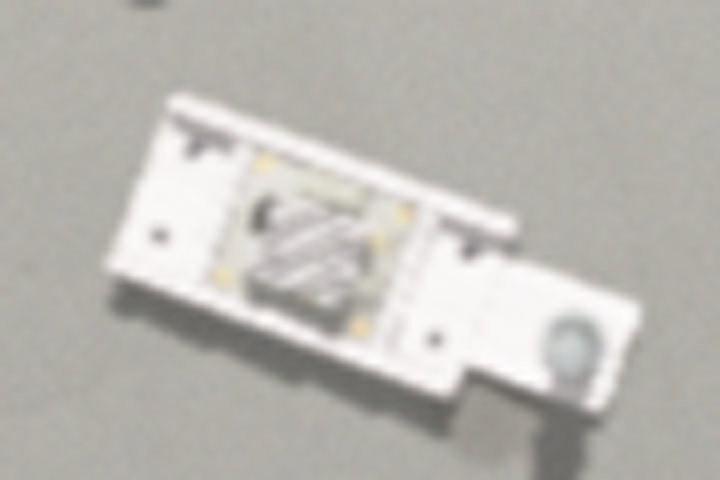

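View pics/pz.png

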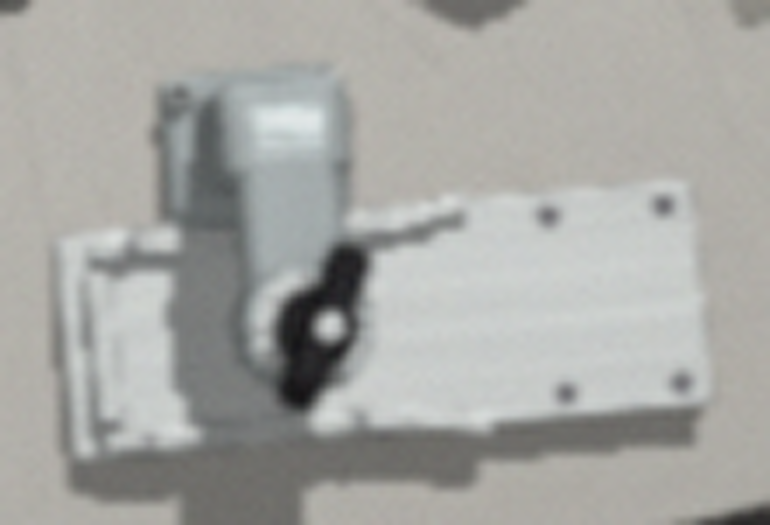

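```bash
cat > h.py <<'E'
import numpy as np
from bench import viewer,readout
from scipy.optimize import least_squares
def ray(c,uv,z):
    K=np.array(c["intrinsics"]);E=np.array(c["extrinsics"]);R=E[:3,:3];t=E[:3,3]
    o=-R.T@t; d=R.T@np.linalg.inv(K)@[uv[0],uv[1],1]
    return o+d*(z-o[2])/d[2]
def fit(c,model,uv,g,z0=0,free=None):
    K=np.array(c["intrinsics"]);E=np.array(c["extrinsics"]);m=np.array(model,float);uv=np.array(uv,float)
    def f(p):
        cs,s=np.cos(p[2]),np.sin(p[2])
        w=np.c_[p[0]+cs*m[:,0]-s*m[:,1],p[1]+s*m[:,0]+cs*m[:,1],z0+m[:,2]]
        q=(w@E[:3,:3].T+E[:3,3])@K.T
        return (q[:,:2]/q[:,2:]-uv).ravel()
    r=least_squares(f,g,x_scale=[100,100,1]); return r.x,r.fun
E
python3 - <<'E'
from h import *
np.set_printoptions(precision=2,suppress=True)
c=viewer.camera("top")
def cv(p,s,o): return (np.array(p,float)+.5)/s-.5+o
n=cv([(175,97),(108,268),(518,218),(450,395),(640,310),(600,408),(575,337)],8,[240,215])
m=[(33,65,16),(-33,65,16),(33,-65,16),(-33,-65,16),(20,-116,8),(-20,-116,8),(0,-98,78)]
g=ray(c,(281,246),16)
x,f=fit(c,m,n,[g[0],g[1],-.3]);print("nest",x,np.degrees(x[2]),f)
p=cv([(62,240),(80,458),(688,185),(707,402)],7,[350,180])
m=[(46,85,16),(-46,85,16),(46,-175,16),(-46,-175,16)]
g=ray(c,(396,226),16)
x,f=fit(c,m,p,[g[0],g[1],0]);print("press",x,np.degrees(x[2]),f)
k=cv([(352,250),(298,400),(330,327)],7,[350,180])
for q in k: print(ray(c,q,150))
for z in(0,40): print("spool",ray(c,(420,159),z))
print("tube",ray(c,(259,176),85),"syr",ray(c,(224,205),10))
E
```

```text
nest [388.49 285.88  -0.32] -18.364566386418275 [-0.44 -0.7  -0.32  0.07  0.08 -0.03  0.47  0.07  0.3  -1.09  0.45  0.06
 -0.5   1.53]
press [447.97 -22.99   0.11] 6.543366426052251 [-1.1  -0.69 -0.7   0.71  0.57 -0.72  1.23  0.67]
[476.22 -30.85 150.  ]
[421.45 -12.22 150.  ]
[448.12 -23.34 150.  ]
spool [ 646.3  -112.23    0.  ]
spool [ 639.77 -103.66   40.  ]
tube [573.55 338.57  85.  ] syr [496.75 444.69  10.  ]
```

Request:
step_arm:
  series: "20 -17 0 0 0 0 100; 40 -35 0 0 0 0 100; 40 -35 0 0 0 0 100; 40 -35 0 0 0 0 100; 40 -35 0 0 0 0 100; 40 -35 0 0 0 0 100; 40 -35 0 0 0 0 100; 40 -35 0 0 0 0 100; 40 -35 0 0 0 0 100; 40 -35 0 0 0 0 100; 20 -18 0 0 0 0 100; 0 0 0 0 0 0 100"

```text
clock: 1.65
eef_pos: [437.6, -93.1, 230.8]
tcp_rot: [[0.968, 0.251, -0.001], [0.251, -0.968, 0.0], [-0.001, -0.0, -1.0]]
ft_force: [-0.2, -1.2, 0.2]
opening: 0.999
finger_force: 0.0
```

```bash
cat >> h.py <<'E'
from scipy.spatial.transform import Rotation as Rn
def st():
    s=readout.sense(); R=s["tcp_rot"]
    print("t",round(s["clock"],2),"p",np.round(s["eef_pos"],1),"yaw",round(np.degrees(np.arctan2(R[1,0],R[0,0])),2),"q",np.round(s["q"],1),"F",np.round(s["ft_force"],1),"open",round(s["opening"],3),"ff",round(s["finger_force"],1)); return s
def go(target,yaw,s=None):
    "total shift in present tool axes, and rotvec to reach tool-down at given yaw"
    s=s or st(); R=s["tcp_rot"]
    a=np.radians(yaw); T=np.array([[np.cos(a),np.sin(a),0],[np.sin(a),-np.cos(a),0],[0,0,-1]])
    print("shift",np.round(R.T@(np.array(target)-s["eef_pos"]),1),"rot",np.round(Rn.from_matrix(R.T@T).as_rotvec(),3))
    print("shift in target axes",np.round(T.T@(np.array(target)-s["eef_pos"]),1))
E
python3 - <<'E'
from h import *
import cv2
s=st(); go([388,286,200],71.6,s)
cv2.imwrite("pics/w1.png",viewer.camera("wrist")["image"][:,:,::-1])
c=viewer.camera("wrist");E=np.array(c["extrinsics"]);print(np.round(E[:3,:3]@s["tcp_rot"],3),np.round(E[:3,:3]@s["eef_pos"]+E[:3,3],1))
E
```

```text
t 1.65 p [437.6 -93.1 230.8] yaw 14.54 q [-12.   -8.9  -3.5  95.5   0.  153.4] F [-0.2 -1.2  0.2] open 0.999 ff 0.0
shift [  47.2 -379.4   31. ] rot [-0.001  0.    -0.996]
shift in target axes [ 344.  -166.7   30.8]
[[-0.001  1.     0.   ]
 [-0.957 -0.001 -0.291]
 [-0.291 -0.     0.957]] [-1.000e-01  2.780e+01  1.588e+02]
```

View pics/w1.png

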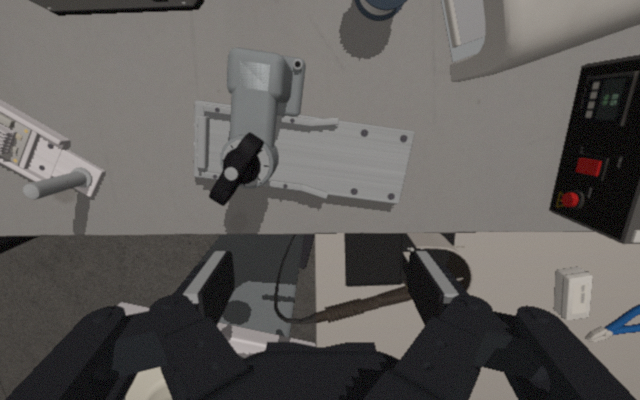

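Wrist view from above: the slideway's right-end corners are at (414,132) and (397,203), the left-end ones at (196,101) and (193,178). The wing runs from (255,142) to (220,197).

Request:
step_arm:
  series: "0 0 0 0 0 -0.166 100; 0 0 0 0 0 -0.166 100; 0 0 0 0 0 -0.166 100; 0 0 0 0 0 -0.166 100; 0 0 0 0 0 -0.166 100; 0 0 0 0 0 -0.166 100; 53 -25 4 0 0 0 100; 53 -25 4 0 0 0 100; 53 -25 4 0 0 0 100; 53 -25 4 0 0 0 100; 53 -25 4 0 0 0 100; 53 -25 4 0 0 0 100"

```text
clock: 3.25
eef_pos: [396.0, 255.4, 207.5]
tcp_rot: [[0.32, 0.947, 0.001], [0.947, -0.32, 0.0], [0.0, 0.001, -1.0]]
ft_force: [0.5, -0.0, 0.0]
opening: 0.997
finger_force: 0.0
```

Run:
```python
from h import *
import cv2
s=st(); go([388,286,200],71.6,s)
c=viewer.camera("wrist");cv2.imwrite("pics/w2.png",c["image"][:,:,::-1]);np.savez("w2.npz",**c)
```

```text
t 3.25 p [396.  255.4 207.5] yaw 71.34 q [ 32.8  -6.3  -3.7  92.5  -0.  141.5] F [ 0.5 -0.   0. ] open 0.997 ff 0.0
shift [ 26.4 -17.4   7.5] rot [ 0.001 -0.    -0.005]
shift in target axes [ 26.5 -17.3   7.5]
```

View pics/w2.png

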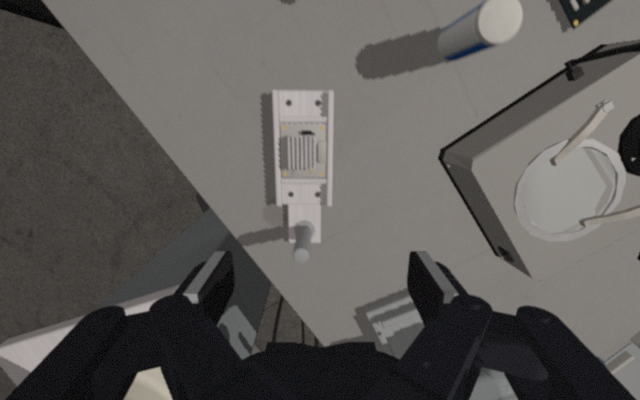

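Wrist view: the nest body corners are at (272,91), (333,91), (333,206) and (277,206), the tail corners at (289,243) and (321,241), and the post top at (302,255).

Run:
```python
from h import *
import cv2
np.set_printoptions(precision=2,suppress=True)
c=np.load("w2.npz")
m=[(-33,65,16),(33,65,16),(33,-65,16),(-33,-65,16),(-20,-116,8),(20,-116,8),(0,-98,78)]
x,f=fit(c,m,[(272,91),(333,91),(333,206),(277,206),(289,243),(321,241),(302,255)],[388,286,-.32]);print("nest",x,np.degrees(x[2]),f)
a=c["image"][80:270,250:350,::-1]
cv2.imwrite("pics/w2z.png",cv2.resize(a,None,fx=3.1,fy=3.1,interpolation=cv2.INTER_CUBIC))
# press from first wrist picture (extrinsics rebuilt from tool pose)
E=np.array(c["extrinsics"]); 
Rt=np.array([[-0.001,1,0],[-.957,-.001,-.291],[-.291,0,.957]]);T=np.array([[.968,.251,-.001],[.251,-.968,0],[-.001,0,-1]])
R=Rt@T.T; t=np.array([-.1,27.8,158.8])-R@[437.6,-93.1,230.8]
E1=np.eye(4);E1[:3,:3]=R;E1[:3,3]=t
c1=dict(intrinsics=c["intrinsics"],extrinsics=E1)
for zl in(16,30):
    x,f=fit(c1,[(46,85,zl),(-46,85,zl),(46,-175,16),(-46,-175,16)],[(196,101),(193,178),(414,132),(397,203)],[448,-23,.11]);print("press",x,np.degrees(x[2]),f)
for q in[(255,142),(220,197),(231,174)]: print(ray(c1,q,152))
```

```text
nest [386.71 289.43  -0.33] -18.639917693828437 [-0.55 -1.1   0.63 -1.15 -0.71  0.28 -0.24  0.31  0.68 -0.32  0.32  1.66
 -0.06  0.94]
press [445.44 -21.5    0.12] 6.768966743536637 [-2.59 -0.65 -0.37  0.11  1.28 -0.49  1.87  1.96]
press [446.76 -24.48   0.11] 6.370996035457312 [-4.63 -2.04 -2.82  1.77  4.08  0.12  3.98  2.43]
[473.78 -33.86 152.  ]
[425.11 -15.33 152.  ]
[445.42 -20.64 152.  ]
```

View pics/w2z.png

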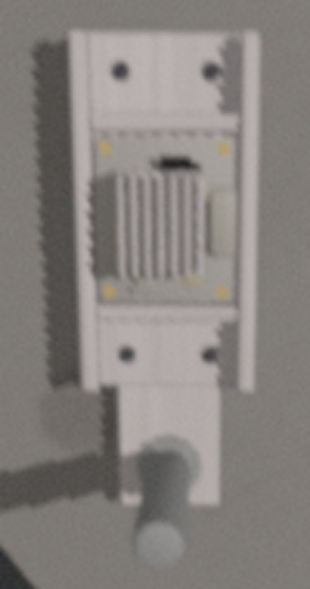

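Run:
```python
from h import *
go([384.8,282.8,-3],71.3)
```

```text
t 3.3 p [394.9 260.6 206.2] yaw 71.52 q [ 3.330e+01 -6.000e+00 -3.600e+00  9.240e+01  1.000e-01  1.418e+02] F [-3.8  1.4 -3.7] open 1.003 ff 0.0
shift [ 17.5 -16.4 209.3] rot [-0.001 -0.002  0.004]
shift in target axes [ 17.8 -16.7 209.2]
```

Request:
step_arm:
  series: "0 0 20 0 0 0 100; 0 0 40 0 0 0 100; 0 0 40 0 0 0 100; 0 0 20 0 0 0 100; 0 0 0 0 0 0 100; 0 0 0 0 0 0 100; 0 0 0 0 0 0 100"

```text
clock: 4.18
eef_pos: [396.9, 254.8, 88.6]
tcp_rot: [[0.319, 0.948, 0.002], [0.948, -0.319, 0.001], [0.002, 0.001, -1.0]]
ft_force: [-0.9, 0.0, -0.1]
opening: 1.002
finger_force: 0.0
```

Run:
```python
from h import *
import cv2
go([384.8,282.8,-3],71.3)
c=viewer.camera("wrist");cv2.imwrite("pics/w3.png",c["image"][:,:,::-1]);np.savez("w3.npz",**c)
st()
```

```text
t 4.17 p [396.9 254.8  88.6] yaw 71.41 q [ 32.7  -6.3 -16.8  79.3  -0.  141.3] F [-0.9  0.  -0.1] open 1.002 ff 0.0
shift [ 22.5 -20.5  91.6] rot [ 0.001 -0.002  0.002]
shift in target axes [ 22.6 -20.4  91.6]
t 4.22 p [396.8 254.9  88.4] yaw 71.42 q [ 32.7  -6.3 -16.8  79.3  -0.  141.3] F [ 0.  -0.1  0.9] open 0.999 ff 0.0
```

View pics/w3.png

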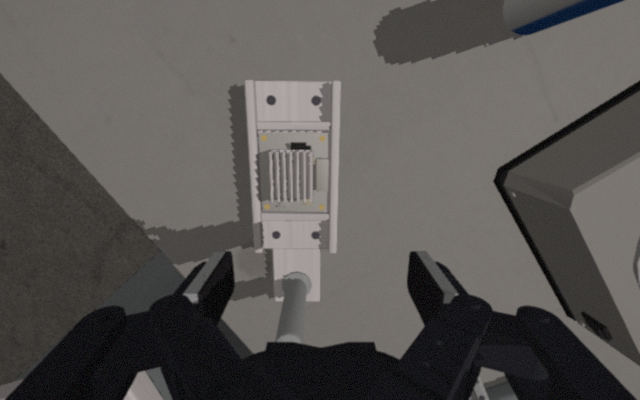

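Wrist view: the nest body corners are at (246,82), (341,82), (336,251) and (254,251), clear of everything else.

Run:
```python
from h import *
np.set_printoptions(precision=2,suppress=True)
c=np.load("w3.npz")
m=[(-33,65,16),(33,65,16),(33,-65,16),(-33,-65,16)]
x,f=fit(c,m,[(246,82),(341,82),(336,251),(254,251)],[388,286,-.32]);print("nest",x,np.degrees(x[2]),f)
g=x[:2]+np.array([np.sin(x[2])*7,-np.cos(x[2])*7]);print(g)
go([g[0],g[1],-3],90+np.degrees(x[2]))
```

```text
nest [386.85 288.04  -0.34] -19.382652305322704 [-1.36 -2.41  0.83 -1.    0.28  2.96  0.36  1.97]
[384.52 281.44]
t 4.22 p [396.8 254.9  88.4] yaw 71.42 q [ 32.7  -6.3 -16.8  79.3  -0.  141.3] F [ 0.  -0.1  0.9] open 0.999 ff 0.0
shift [ 21.2 -20.2  91.4] rot [ 0.   -0.    0.01]
shift in target axes [ 21.  -20.4  91.4]
```

Request:
step_arm:
  series: "11 -10 5 0 0 0.005 100; 11 -10.3 15 0 0 0 100; 0 0 25 0 0 0 100; 0 0 25 0 0 0 100; 0 0 15 0 0 0 100; 0 0 6 0 0 0 100; 0 0 0 0 0 0 100; 0 0 0 0 0 0 100"

```text
clock: 5.22
eef_pos: [384.5, 282.5, -2.9]
tcp_rot: [[0.323, 0.946, 0.001], [0.946, -0.323, 0.001], [0.001, 0.001, -1.0]]
ft_force: [-0.7, 0.1, -0.1]
opening: 1.001
finger_force: 0.0
```

Request:
step_arm:
  series: "0 0 0 0 0 0 60; 0 0 0 0 0 0 60; 0 0 0 0 0 0 60; 0 0 0 0 0 0 60; 0 0 0 0 0 0 60; 0 0 0 0 0 0 60"

```text
clock: 5.98
eef_pos: [384.6, 282.4, -2.6]
tcp_rot: [[0.323, 0.946, 0.001], [0.946, -0.323, 0.001], [0.001, 0.001, -1.0]]
ft_force: [-1.1, -0.6, 5.7]
opening: 0.754
finger_force: 67.5
```

Request:
step_arm:
  series: "0 0 -4 0 0 0 60; 0 0 -8 0 0 0 60; 0 0 -12 0 0 0 60; 0 0 -20 0 0 0 60; 0 0 -30 0 0 0 60; 0 0 -35 0 0 0 60; 0 0 -35 0 0 0 60; 0 0 -30 0 0 0 60; 0 0 -20 0 0 0 60; 0 0 -10 0 0 0 60; 0 0 0 0 0 0 60; 0 0 0 0 0 0 60"

```text
clock: 7.48
eef_pos: [383.7, 281.9, 199.4]
tcp_rot: [[0.323, 0.946, -0.001], [0.946, -0.323, -0.001], [-0.001, -0.001, -1.0]]
ft_force: [-0.2, 0.4, -4.8]
opening: 0.752
finger_force: 67.7
```

Run:
```python
from h import *
s=st()
p=np.array([446.5,-22.2]);a=np.radians(6.6)
# grip at nest (0,-7); mouth nest origin at press (0,-115)
g=p+np.array([np.sin(a)*122,-np.cos(a)*122]);print("grip target",g)
go([g[0],g[1],200],71.1+19+6.6,s)
for r in s,: print(r["wrist_torque"])
```

```text
t 7.47 p [383.7 281.9 199.4] yaw 71.15 q [ 36.3  -5.6  -4.   91.7   0.  145.2] F [-0.2  0.4 -4.8] open 0.752 ff 67.7
grip target [ 460.52233236 -143.3914774 ]
shift [-377.6  210.1   -0.4] rot [-0.001  0.001 -0.446]
shift in target axes [-431.3   26.7   -0.6]
[ 0.00724127 -0.00535976 -0.03793457]
```

Run:
```python
from h import *
go([324,-51,200],96.7)
```

```text
t 7.47 p [383.7 281.9 199.4] yaw 71.15 q [ 36.3  -5.6  -4.   91.7   0.  145.2] F [-0.2  0.4 -4.8] open 0.752 ff 67.7
shift [-3.343e+02  5.100e+01 -3.000e-01] rot [-0.001  0.001 -0.446]
shift in target axes [-323.6  -98.2   -0.6]
```

Request:
step_arm:
  series: "-20 3 0 0 0 0 60; -42 6 0 0 0 0 60; -48 7.5 0 0 0 0 60; -48 7.5 0 0 0 0 60; -48 7.5 0 0 0 0 60; -48 7.5 0 0 0 0 60; -42 6 0 0 0 -0.1 60; -20 3 0 0 0 -0.146 60; -18 3 0 0 0 -0.1 60; 0 0 0 0 0 -0.1 60; 0 0 0 0 0 0 60; 0 0 0 0 0 0 60"

```text
clock: 8.98
eef_pos: [330.4, -50.9, 200.0]
tcp_rot: [[-0.115, 0.993, -0.0], [0.993, 0.115, 0.0], [0.0, -0.0, -1.0]]
ft_force: [0.4, -0.1, -4.1]
opening: 0.751
finger_force: 67.6
```

Run:
```python
from h import *
import cv2
st()
c=viewer.camera("wrist");np.savez("w4.npz",**c)
a=c["image"][:,:,::-1]
cv2.imwrite("pics/w4.png",cv2.resize(a[:,300:],None,fx=1.5,fy=1.5,interpolation=cv2.INTER_CUBIC))
```

```text
t 8.97 p [330.4 -50.9 200. ] yaw 96.58 q [ -8.8 -25.1 -19.2  95.9  -0.   74.7] F [ 0.4 -0.1 -4.1] open 0.751 ff 67.6
```

View pics/w4.png

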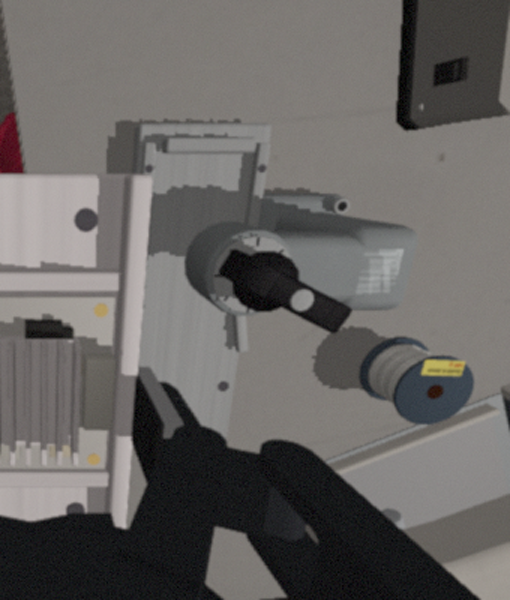

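Wrist view (crop coordinates): the slideway's far corners are at (140,126) and (270,126), its right edge passes about (228,435), and the right rail ends at about (243,350). The wing runs from (222,268) to (348,320), hub (300,300).

Run:
```python
from h import *
np.set_printoptions(precision=1,suppress=True)
c=np.load("w4.npz");p0=np.array([446.5,-22.2]);a=np.radians(6.6)
R=np.array([[np.cos(a),-np.sin(a)],[np.sin(a),np.cos(a)]])
def L(q,z):
    w=ray(c,((q[0]+.5)/1.5-.5+300,(q[1]+.5)/1.5-.5),z); return w[:2],R.T@(w[:2]-p0)
for n,q,z in[("farL 46,85",(140,126),16),("farR",(270,126),16),("edge x46",(228,435),16),("rail end",(243,350),23),("stop face lower edge?",(210,152),30),("wing",(222,268),152),("wing",(348,320),152),("hub",(300,300),156),("bossL",(187,265),108),("boss",(232,312),108)]: print(n,*L(q,z))
```

```text
farL 46,85 [392.7  56.9] [-44.3  84.7]
farR [481.5  67.1] [45.1 84.7]
edge x46 [ 512.  -175.6] [  47.5 -159.9]
rail end [501.1 -95.4] [ 45.8 -79. ]
stop face lower edge? [439.2  44.8] [ 0.4 67.3]
wing [409.8 -10.7] [-35.1  15.7]
wing [472.6 -27.8] [25.3 -8.6]
hub [445.5 -20.2] [-0.7  2.1]
bossL [410.9 -18.9] [-35.    7.3]
boss [441.6 -42.3] [ -7.2 -19.4]
```

Run:
```python
from h import *
go([462.6,-153.2,40],96.8)
```

```text
t 9.03 p [330.6 -50.8 200.1] yaw 96.62 q [ -8.7 -25.1 -19.2  95.9   0.   74.6] F [-1.1  0.5 -4.2] open 0.751 ff 67.6
shift [-116.9  119.4  160.1] rot [-0.    -0.    -0.003]
shift in target axes [-117.3  119.   160.1]
```

Request:
step_arm:
  series: "-20 20 0 0 0 -0.003 60; -40 40 0 0 0 0 60; -40 40 0 0 0 0 60; -17 19.4 15 0 0 0 60; 0 0 35 0 0 0 60; 0 0 40 0 0 0 60; 0 0 40 0 0 0 60; 0 0 20 0 0 0 60; 0 0 10 0 0 0 60; 0 0 0 0 0 0 60; 0 0 0 0 0 0 60"

```text
clock: 10.4
eef_pos: [464.0, -153.0, 41.4]
tcp_rot: [[-0.12, 0.993, 0.002], [0.993, 0.12, -0.0], [-0.001, 0.001, -1.0]]
ft_force: [-0.0, -0.7, -3.7]
opening: 0.756
finger_force: 68.4
```

Run:
```python
from h import *
go([462.6,-153.2,13.5],96.8)
```

```text
t 10.4 p [ 464.  -153.    41.4] yaw 96.87 q [-18.2  -2.8 -18.9  73.8   0.   64.9] F [-0.  -0.7 -3.7] open 0.756 ff 68.4
shift [-0.  -1.4 27.9] rot [0.001 0.001 0.001]
shift in target axes [-0.1 -1.4 27.9]
```

Request:
step_arm:
  series: "0 -1.2 8 0 0 0 60; 0 0 9 0 0 0 60; 0 0 5 0 0 0 60; 0 0 3 0 0 0 60; 0 0 2 0 0 0 60; 0 0 0 0 0 0 60; 0 0 0 0 0 0 60"

```text
clock: 11.28
eef_pos: [462.3, -153.1, 13.5]
tcp_rot: [[-0.12, 0.993, 0.0], [0.993, 0.12, -0.0], [-0.0, 0.0, -1.0]]
ft_force: [-0.5, -0.9, -2.9]
opening: 0.753
finger_force: 68.7
```

Request:
step_arm:
  series: "0 0 0.6 0 0 0 60; 0 0 0.4 0 0 0 60; 0 0 0 0 0 0 60"

```text
clock: 11.65
eef_pos: [462.3, -153.1, 13.4]
tcp_rot: [[-0.12, 0.993, 0.001], [0.993, 0.12, -0.0], [-0.0, 0.001, -1.0]]
ft_force: [-4.2, 1.4, 8.0]
opening: 0.752
finger_force: 69.9
```

Run:
```python
from h import *
import cv2
st()
t=viewer.camera("top");s=viewer.camera("side");w=viewer.camera("wrist")
A=cv2.resize(t["image"][175:255,340:470],None,fx=3,fy=3,interpolation=cv2.INTER_CUBIC)
B=cv2.resize(s["image"][140:240,300:420],None,fx=3,fy=3,interpolation=cv2.INTER_CUBIC)
np.savez("t5.npz",**t)
cv2.imwrite("pics/keep5t.png",A[:,:,::-1]);cv2.imwrite("pics/keep5s.png",B[:,:,::-1]);cv2.imwrite("pics/keep5w.png",w["image"][:,:,::-1])
```

```text
t 11.65 p [ 462.3 -153.1   13.4] yaw 96.88 q [-18.3  -2.  -21.3  70.7  -0.   64.8] F [-4.2  1.4  8. ] open 0.752 ff 69.9
```

Request:
step_arm:
  series: "0 0 0 0 0 0 100; 0 0 0 0 0 0 100; 0 0 0 0 0 0 100; 0 0 0 0 0 0 100; 0 0 0 0 0 0 100; 0 0 -10 0 0 0 100; 0 0 -30 0 0 0 100; 0 0 -40 0 0 0 100; 0 0 -30 0 0 0 100; 0 0 0 0 0 0 100; 0 0 0 0 0 0 100"

```text
clock: 13.18
eef_pos: [462.0, -153.0, 122.0]
tcp_rot: [[-0.12, 0.993, -0.0], [0.993, 0.12, 0.0], [0.0, -0.0, -1.0]]
ft_force: [0.1, 0.2, -0.7]
opening: 0.995
finger_force: 0.0
```

Run:
```python
from h import *
import cv2
st()
w=viewer.camera("wrist");np.savez("w6.npz",**w)
t=viewer.camera("top")
A=cv2.resize(t["image"][180:270,345:475],None,fx=3.2,fy=3.2,interpolation=cv2.INTER_CUBIC)
W=w["image"][:340,160:480]
o=np.zeros((340,800,3),np.uint8);o[:,:320]=W;A=A[:340,:480];o[:A.shape[0],320:320+A.shape[1]]=A
cv2.imwrite("pics/c6.png",o[:,:,::-1])
```

```text
t 13.18 p [ 462. -153.  122.] yaw 96.88 q [-18.3  -4.4 -11.5  83.   -0.   64.8] F [ 0.1  0.2 -0.7] open 0.995 ff 0.0
```

View pics/c6.png

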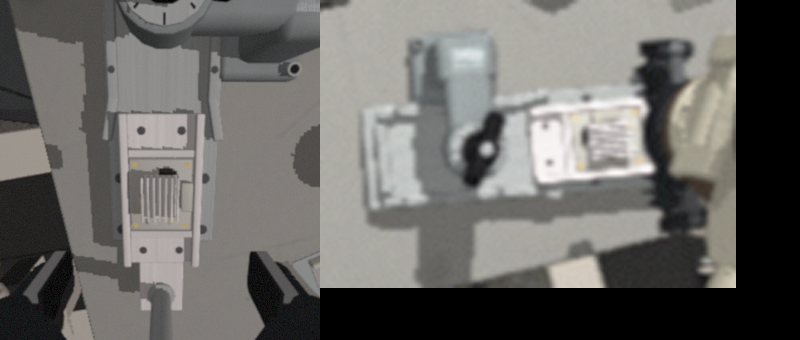

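The nest sits level at the mouth, with its nose at wrist pixels (279,114) and (364,114), between the rail flares at x of about 268 and 379.

Run:
```python
from h import *
np.set_printoptions(precision=1,suppress=True)
c=np.load("w6.npz");s=readout.sense();R=s["tcp_rot"]
for n,q,z in[("noseL",(279,114),32),("noseR",(364,114),32),("tailL",(285,266),32),("tailR",(356,266),32),("postbase -98",(321,292),27),("railL",(268,138),23),("railR",(379,138),23)]:
    w=ray(c,q,z);print(n,w,(R.T@(w-s["eef_pos"]))[:2])
```

```text
noseL [421.6 -86.   32. ] [ 71.1 -31.6]
noseR [485.5 -78.3  32. ] [71.1 32.7]
tailL [ 437.1 -214.    32. ] [-57.9 -31.6]
tailR [ 499.3 -206.5   32. ] [-57.8  31.1]
postbase -98 [ 472.2 -239.8   27. ] [-87.7   0.2]
railL [ 413.1 -105.8   23. ] [ 52.4 -42.4]
railR [501.7 -95.1  23. ] [52.4 46.8]
```

Request:
step_arm:
  series: "-20 0 0 0 0 0 100; -35 0 0 0 0 0 100; -26 0 0 0 0 0 100; -10.4 0 0 0 0 0 100; 0 0 10 0 0 0 100; 0 0 25 0 0 0 100; 0 0 22 0 0 0 100; 0 0 9 0 0 0 100; 0 0 0 0 0 0 100; 0 0 0 0 0 0 100"

```text
clock: 14.52
eef_pos: [473.5, -243.7, 57.1]
tcp_rot: [[-0.12, 0.993, 0.001], [0.993, 0.12, -0.001], [-0.001, 0.001, -1.0]]
ft_force: [-0.1, -0.9, 1.1]
opening: 0.998
finger_force: 0.0
```

Request:
step_arm:
  series: "0 0 0 0 0 0 12; 0 0 0 0 0 0 12; 0 0 0 0 0 0 12; 0 0 0 0 0 0 12; 0 0 0 0 0 0 12; 0 0 0 0 0 0 12; 0 0 0 0 0 0 12; 0 0 0 0 0 0 12"

```text
clock: 15.52
eef_pos: [473.2, -243.8, 56.5]
tcp_rot: [[-0.12, 0.993, 0.0], [0.993, 0.12, -0.0], [-0.0, 0.0, -1.0]]
ft_force: [-0.4, -0.3, 4.2]
opening: 0.193
finger_force: 58.4
```

Request:
step_arm:
  series: "5 0.2 0 0 0 0 12; 10 0.3 0 0 0 0 12; 10 0.3 0 0 0 0 12; 10 0.3 0 0 0 0 12; 10 0.3 0 0 0 0 12; 10 0.3 0 0 0 0 12; 10 0 0 0 0 0 12; 10 0 0 0 0 0 12; 10 0 0 0 0 0 12; 10 0 0 0 0 0 12; 5 0 0 0 0 0 12; 0 0 0 0 0 0 12"

```text
clock: 17.02
eef_pos: [462.7, -143.1, 56.5]
tcp_rot: [[-0.121, 0.993, 0.0], [0.993, 0.121, 0.001], [0.001, 0.0, -1.0]]
ft_force: [-1.1, -1.1, 6.6]
opening: 0.196
finger_force: 58.7
```

Run:
```python
from h import *
s=st();print(s["wrist_torque"])
```

```text
t 17.02 p [ 462.7 -143.1   56.5] yaw 96.92 q [-17.2  -3.7 -18.   75.7   0.1  65.9] F [-1.1 -1.1  6.6] open 0.196 ff 58.7
[-0.0262412   0.03483811 -0.0175933 ]
```

Request:
step_arm:
  series: "4 0 0 0 0 0 12; 4 0 0 0 0 0 12; 4 0 0 0 0 0 12; 4 0 0 0 0 0 12; 2 0 0 0 0 0 12; 0 0 0 0 0 0 12"

```text
clock: 17.77
eef_pos: [460.6, -125.8, 56.5]
tcp_rot: [[-0.12, 0.993, 0.0], [0.993, 0.12, 0.0], [0.0, 0.0, -1.0]]
ft_force: [0.7, -4.0, 5.1]
opening: 0.195
finger_force: 58.8
```

Request:
step_arm:
  series: "2 0 0 0 0 0 12; 2 0 0 0 0 0 12; 1 0 0 0 0 0 12; 0 0 0 0 0 0 12; 0 0 0 0 0 0 12"

```text
clock: 18.4
eef_pos: [460.0, -121.0, 56.5]
tcp_rot: [[-0.12, 0.993, 0.0], [0.993, 0.12, -0.0], [-0.0, 0.0, -1.0]]
ft_force: [1.1, -3.2, 5.8]
opening: 0.194
finger_force: 58.8
```

Request:
step_arm:
  series: "1 0 0 0 0 0 12; 1 0 0 0 0 0 12; 0 0 0 0 0 0 12; 0 0 0 0 0 0 12"

```text
clock: 18.9
eef_pos: [459.8, -119.1, 56.5]
tcp_rot: [[-0.12, 0.993, 0.0], [0.993, 0.12, -0.0], [-0.0, 0.0, -1.0]]
ft_force: [0.5, -4.1, 5.8]
opening: 0.194
finger_force: 58.8
```

Request:
step_arm:
  series: "1 0 0 0 0 0 12; 0.5 0 0 0 0 0 12; 0 0 0 0 0 0 12; 0 0 0 0 0 0 12"

```text
clock: 19.4
eef_pos: [459.6, -117.8, 56.5]
tcp_rot: [[-0.12, 0.993, 0.0], [0.993, 0.12, -0.001], [-0.001, 0.0, -1.0]]
ft_force: [0.7, -5.8, 4.6]
opening: 0.192
finger_force: 58.7
```

Request:
step_arm:
  series: "1 0 0 0 0 0 12; 0.5 0 0 0 0 0 12; 0 0 0 0 0 0 12; 0 0 0 0 0 0 12"

```text
clock: 19.9
eef_pos: [459.4, -117.8, 56.5]
tcp_rot: [[-0.119, 0.993, 0.0], [0.993, 0.119, -0.004], [-0.004, -0.0, -1.0]]
ft_force: [1.0, -14.7, 4.6]
opening: 0.195
finger_force: 58.7
```

Request:
step_arm:
  series: "1 0 0 0 0 0 12; 0.5 0 0 0 0 0 12; 0 0 0 0 0 0 12; 0 0 0 0 0 0 12"

```text
clock: 20.4
eef_pos: [459.5, -117.6, 57.0]
tcp_rot: [[-0.118, 0.993, 0.001], [0.993, 0.118, -0.007], [-0.007, 0.0, -1.0]]
ft_force: [-0.2, -21.9, 7.5]
opening: 0.192
finger_force: 58.8
```

The force jumped at the expected home position, so the nest is on the stop. Now I'll release the post and rise.

Request:
step_arm:
  series: "-1.5 0 0 0 0 0 40; -1 0 0 0 0 0 60; 0 0 0 0 0 0 70; 0 0 0 0 0 0 70; 0 0 0 0 0 0 70; 0 0 -15 0 0 0 70; 0 0 -35 0 0 0 70; 0 0 -45 0 0 0 70; 0 0 -35 0 0 0 70; 0 0 -15 0 0 -0.18 70; 0 0 0 0 0 -0.18 70; 0 0 0 0 0 -0.18 70"

```text
clock: 21.9
eef_pos: [459.7, -117.5, 202.7]
tcp_rot: [[-0.618, 0.786, 0.001], [0.786, 0.618, -0.0], [-0.001, 0.001, -1.0]]
ft_force: [0.4, 0.9, -1.8]
opening: 0.7
finger_force: 0.0
```

Request:
step_arm:
  series: "0 0 0 0 0 -0.18 70; 0 0 0 0 0 -0.18 70; 0 0 0 0 0 -0.18 70; 0 0 0 0 0 -0.18 70; 0 0 0 0 0 -0.18 70; 0 0 0 0 0 -0.18 70; 0 0 0 0 0 -0.18 70; 0 0 0 0 0 -0.18 70; 0 0 0 0 0 -0.18 70; 0 0 0 0 0 -0.18 70; 0 0 0 0 0 -0.18 70; 0 0 0 0 0 -0.18 70"

```text
clock: 23.4
eef_pos: [459.6, -117.5, 202.5]
tcp_rot: [[-0.31, -0.951, 0.001], [-0.951, 0.31, -0.0], [-0.0, -0.001, -1.0]]
ft_force: [-1.4, -0.2, -0.4]
opening: 0.701
finger_force: 0.0
```

Run:
```python
from h import *
go([446.8,-20.8,165],-18.5)
c=viewer.camera("top")
# nest check: project expected home post top
K=np.array(c["intrinsics"]);E=np.array(c["extrinsics"])
```

```text
t 23.4 p [ 459.6 -117.5  202.5] yaw -108.09 q [-14.3  -5.9  -4.   91.9   0.  -86.2] F [-1.4 -0.2 -0.4] open 0.701 ff 0.0
shift [-87.9  42.2  37.4] rot [-1.000e-03 -1.000e-03 -1.564e+00]
shift in target axes [-42.8 -87.6  37.5]
```

Request:
step_arm:
  series: "0 0 0 0 0 -0.18 70; 0 0 0 0 0 -0.18 70; 0 0 0 0 0 -0.18 70; 0 0 0 0 0 -0.18 70; 0 0 0 0 0 -0.18 70; 0 0 0 0 0 -0.18 70; 0 0 0 0 0 -0.18 70; 0 0 0 0 0 -0.18 70; -10 -21 0 0 0 -0.124 70; -22 -45 0 0 0 0 70; -10.8 -21.6 0 0 0 0 70; 0 0 0 0 0 0 70"

```text
clock: 24.95
eef_pos: [450.1, -19.4, 202.3]
tcp_rot: [[0.947, -0.323, 0.001], [-0.323, -0.947, 0.0], [0.001, -0.0, -1.0]]
ft_force: [-0.1, 0.0, -0.8]
opening: 0.7
finger_force: 0.0
```

Run:
```python
from h import *
import cv2
s=st();go([446.8,-20.8,120],-18.5,s)
c=viewer.camera("wrist");np.savez("w7.npz",**c)
g=c["image"].astype(int).max(2)[:240]  # dark wing: find black blobs projecting near knob
K=c["intrinsics"];E=c["extrinsics"];p=K@(E[:3,:3]@[446.8,-20.8,152]+E[:3,3]);p=p[:2]/p[2];print("knob expected px",p)
x0,y0=map(int,p);n,l,stt,cen=cv2.connectedComponentsWithStats((c["image"].max(2)<45).astype(np.uint8)[:300])
for i in range(1,n):
    if stt[i,4]>150: print(stt[i],cen[i])
```

```text
t 24.95 p [450.1 -19.4 202.3] yaw -18.82 q [  -2.5   -9.2   -6.9   92.2    0.  -163.7] F [-0.1  0.  -0.8] open 0.7 ff 0.0
shift [-2.7  2.4 82.3] rot [-0.    -0.001 -0.006]
shift in target axes [-2.7  2.4 82.3]
knob expected px [323.98242597 222.83783426]
[ 94   0 102 177 680] [152.95882353  98.05735294]
[ 442  162  174   95 7436] [526.35745024 203.99610005]
[ 304  176   39   82 1763] [322.97560976 213.70164492]
[ 188  245   75   55 1542] [236.90856031 282.31258106]
[ 378  245   77   55 1826] [403.96276013 280.01642935]
[466 261  46  39 327] [485.44648318 289.26605505]
[143 292  33   8 184] [160.72282609 296.33152174]
```

Run:
```python
from h import *
import cv2
np.set_printoptions(precision=1,suppress=True)
c=np.load("w7.npz");m=(c["image"].max(2)<45).astype(np.uint8)[:300]
n,l,stt,cen=cv2.connectedComponentsWithStats(m)
i=l[214-5:214+15,315:330].max();b=(l==i)
for r in range(176,259,6):
    xs=np.where(b[r])[0];print(r,xs.min(),xs.max(),end=" | ")
s=readout.sense();R=s["tcp_rot"]
print()
for q in[(cen[i][0],176),(cen[i][0],258),tuple(cen[i])]:
    w=ray(c,q,153);print(w,R.T@(w-s["eef_pos"]))
```

```text
176 316 332 | 182 315 332 | 188 315 333 | 194 313 333 | 200 307 338 | 206 305 341 | 212 305 341 | 218 306 340 | 224 310 335 | 230 314 332 | 236 314 332 | 242 314 331 | 248 314 331 | 254 314 331 | 
[478.9 -30.9 153. ] [30.5  0.9 49.1]
[421.6 -11.5 153. ] [-29.9   1.   49.1]
[453.8 -22.4 153. ] [ 4.   0.9 49.1]
```

Request:
step_arm:
  series: "-0.8 0.8 20 0 0 0 70; 0 0 30 0 0 0 70; 0 0 22 0 0 0 70; 0 0 9 0 0 0 70; 0 0 0 0 0 0 70; 0 0 0 0 0 0 70; 0 0 0 0 0 0 5; 0 0 0 0 0 0 5; 0 0 0 0 0 0 5; 0 0 0 0 0 0 5; 0 0 0 0 0 0 5; 0 0 0 0 0 0 5"

```text
clock: 26.5
eef_pos: [449.5, -21.1, 121.3]
tcp_rot: [[0.947, -0.323, 0.001], [-0.323, -0.947, -0.0], [0.001, -0.0, -1.0]]
ft_force: [-2.1, -1.1, 6.0]
opening: 0.327
finger_force: 58.7
```

Run:
```python
from h import *
s=st();print(s["wrist_torque"])
```

```text
t 26.5 p [449.5 -21.1 121.3] yaw -18.81 q [  -2.7   -9.6  -16.2   83.3   -0.  -163.9] F [-2.1 -1.1  6. ] open 0.327 ff 58.7
[-0.14932766  0.31708288 -0.06153256]
```

Request:
step_arm:
  series: "0 0 0 0 0 0 50; 0 0 0 0 0 0 50; 0 0 0 0 0 0 50; 0 0 -4 0 0 0 50; 0 0 -4 0 0 0 50; 0 0 0 0 0 0 5; 0 0 0 0 0 0 5; 0 0 0 0 0 0 5; 0 0 0 0 0 0 5; 0 0 0 0 0 0 5; 0 0 0 0 0 0 5"

```text
clock: 27.88
eef_pos: [449.6, -21.2, 129.5]
tcp_rot: [[0.946, -0.323, 0.002], [-0.323, -0.946, -0.0], [0.002, -0.0, -1.0]]
ft_force: [-1.6, 0.4, 10.1]
opening: 0.151
finger_force: 115.9
```

Run:
```python
from h import *
s=st();print(s["wrist_torque"])
```

```text
t 27.88 p [449.6 -21.2 129.5] yaw -18.83 q [  -2.7   -9.7  -15.3   84.2   -0.  -163.9] F [-1.6  0.4 10.1] open 0.151 ff 115.9
[-0.19837089  0.5253303  -0.03877548]
```

Request:
step_arm:
  series: "0 0 -0.6 0 0 0.1 5; 0 0 0.3 0 0 0.17 5; 0 0 0.3 0 0 0.17 5; 0 0 0.3 0 0 0.17 5; 0 0 0.3 0 0 0.17 5; 0 0 0.3 0 0 0.17 5; 0 0 0.3 0 0 0.17 5; 0 0 0 0 0 0 5"

```text
clock: 28.88
eef_pos: [448.2, -22.2, 127.5]
tcp_rot: [[0.119, -0.993, -0.002], [-0.993, -0.119, -0.003], [0.002, 0.002, -1.0]]
ft_force: [-6.4, -7.3, 7.4]
opening: 0.15
finger_force: 115.8
```

Run:
```python
from h import *
s=st();print(s["wrist_torque"])
```

```text
t 28.88 p [448.2 -22.2 127.5] yaw -83.18 q [ -2.7  -9.6 -15.5  84.2  -0.2 -99.6] F [-6.4 -7.3  7.4] open 0.15 ff 115.8
[-1.39171722  1.47336949 -0.16505024]
```

Request:
step_arm:
  series: "0.6 1.0 0.2 0 0 0.17 5; 0 0 0.3 0 0 0.17 5; 0 0 0.3 0 0 0.17 5; 0 0 0.3 0 0 0.17 5; 0 0 0.3 0 0 0.17 5; 0 0 0.3 0 0 0.17 5; 0 0 0.3 0 0 0.17 5; 0 0 0 0 0 0 5"

```text
clock: 29.88
eef_pos: [446.5, -21.5, 125.2]
tcp_rot: [[-0.877, -0.48, -0.003], [-0.48, 0.877, 0.001], [0.003, 0.002, -1.0]]
ft_force: [-10.4, 1.8, 7.9]
opening: 0.148
finger_force: 115.9
```

Run:
```python
from h import *
s=st();print(s["wrist_torque"])
```

```text
t 29.88 p [446.5 -21.5 125.2] yaw -151.31 q [ -2.8  -9.8 -15.9  84.1   0.  -31.5] F [-10.4   1.8   7.9] open 0.148 ff 115.9
[ 0.33144242  2.21394412 -0.11298636]
```

Request:
step_arm:
  series: "0.9 0.5 0.3 0 0 0.17 5; 0 0 0.3 0 0 0.17 5; 0 0 0.3 0 0 0.17 5; 0 0 0.3 0 0 0.17 5; 0 0 0.2 0 0 0.13 5; 0 0 0 0 0 0 5; 0 0 0 0 0 0 5"

```text
clock: 30.75
eef_pos: [446.2, -20.4, 123.7]
tcp_rot: [[-0.954, 0.301, -0.002], [0.301, 0.954, 0.003], [0.003, 0.003, -1.0]]
ft_force: [-5.8, 8.2, 4.4]
opening: 0.151
finger_force: 115.3
```

Run:
```python
from h import *
s=st();print(s["wrist_torque"])
```

```text
t 30.75 p [446.2 -20.4 123.7] yaw 162.47 q [ -2.7  -9.9 -16.2  83.8   0.2  14.8] F [-5.8  8.2  4.4] open 0.151 ff 115.3
[ 1.87168514  1.21062236 -0.02573639]
```

Request:
step_arm:
  series: "0.2 0.9 0.1 0 0 0.06 5; 0 0 0.1 0 0 0.06 5; 0 0 0.1 0 0 0.05 5; 0 0 0 0 0 0 5; 0 0 0 0 0 0 5"

```text
clock: 31.38
eef_pos: [446.5, -20.1, 123.6]
tcp_rot: [[-0.889, 0.459, -0.001], [0.459, 0.889, 0.002], [0.002, 0.001, -1.0]]
ft_force: [-5.8, 7.0, 5.0]
opening: 0.152
finger_force: 86.2
```

Run:
```python
from h import *
s=st();print(s["wrist_torque"])
```

```text
t 31.38 p [446.5 -20.1 123.6] yaw 152.71 q [ -2.6  -9.9 -16.2  83.8   0.1  24.7] F [-5.8  7.   5. ] open 0.152 ff 86.2
[ 0.93190831  1.16212243 -0.06152205]
```

Request:
step_arm:
  series: "0 0 0.1 0 0 0.05 5; 0 0 0.1 0 0 0.05 5; 0 0 0 0 0 0 5; 0 0 0 0 0 0 5"

```text
clock: 31.88
eef_pos: [446.5, -20.0, 123.5]
tcp_rot: [[-0.839, 0.544, -0.001], [0.544, 0.839, 0.002], [0.002, 0.001, -1.0]]
ft_force: [-5.7, 5.2, 5.8]
opening: 0.151
finger_force: 87.0
```

Run:
```python
from h import *
s=st();print(s["wrist_torque"])
```

```text
t 31.88 p [446.5 -20.  123.5] yaw 147.06 q [ -2.6  -9.9 -16.2  83.8   0.1  30.3] F [-5.7  5.2  5.8] open 0.151 ff 87.0
[0.93397224 1.17448383 0.8809613 ]
```

Request:
step_arm:
  series: "0 0 0 0 0 0.05 5; 0 0 0 0 0 0 5; 0 0 0 0 0 0 5"

```text
clock: 32.25
eef_pos: [446.5, -19.9, 123.5]
tcp_rot: [[-0.812, 0.584, -0.001], [0.584, 0.812, 0.002], [0.002, 0.001, -1.0]]
ft_force: [-5.2, 5.0, 6.3]
opening: 0.153
finger_force: 99.7
```

Run:
```python
from h import *
s=st();print(s["wrist_torque"])
```

```text
t 32.25 p [446.5 -19.9 123.5] yaw 144.28 q [ -2.6  -9.9 -16.2  83.8   0.1  33.1] F [-5.2  5.   6.3] open 0.153 ff 99.7
[0.94030729 1.18450013 1.81644687]
```

Request:
step_arm:
  series: "0 0 0 0 0 -0.1 5; 0 0 -0.3 0 0 -0.17 5; 0 0 -0.3 0 0 -0.17 5; 0 0 -0.3 0 0 -0.17 5; 0 0 -0.3 0 0 -0.17 5; 0 0 -0.3 0 0 -0.17 5; 0 0 -0.3 0 0 -0.17 5; 0 0 -0.3 0 0 -0.17 5; 0 0 -0.3 0 0 -0.17 5; 0 0 -0.3 0 0 -0.17 5; 0 0 0 0 0 0 5; 0 0 0 0 0 0 5"

```text
clock: 33.75
eef_pos: [447.1, -21.8, 126.4]
tcp_rot: [[-0.538, -0.843, 0.0], [-0.843, 0.538, -0.002], [0.002, -0.001, -1.0]]
ft_force: [-3.0, -5.9, 5.3]
opening: 0.151
finger_force: 85.1
```

Run:
```python
from h import *
s=st();print(s["wrist_torque"])
```

```text
t 33.75 p [447.1 -21.8 126.4] yaw -122.55 q [ -2.7  -9.9 -15.9  84.   -0.1 -60.2] F [-3.  -5.9  5.3] open 0.151 ff 85.1
[-1.16036996  0.56571921  0.07024265]
```

Request:
step_arm:
  series: "0 0 0 0 0 -0.035 5; 0 0 0 0 0 0 5; 0 0 0 0 0 0 5; 0 0 0 0 0 0 60; 0 0 0 0 0 0 60; 0 0 0 0 0 0 60; 0 0 0 0 0 0 60; 0 0 -15 0 0 0 60; 0 0 -30 0 0 0 60; 0 0 -30 0 0 0 60; 0 0 0 0 0 0 60; 0 0 0 0 0 0 60"

```text
clock: 35.25
eef_pos: [447.3, -20.8, 200.9]
tcp_rot: [[-0.508, -0.862, 0.0], [-0.862, 0.508, 0.0], [-0.0, -0.0, -1.0]]
ft_force: [-0.3, -0.4, -0.5]
opening: 0.599
finger_force: 0.0
```

Run:
```python
from h import *
import cv2
np.set_printoptions(precision=1,suppress=True)
s=st();R=s["tcp_rot"]
c=viewer.camera("wrist");np.savez("w8.npz",**c);cv2.imwrite("pics/w8.png",c["image"][:,:,::-1])
m=(c["image"].max(2)<45).astype(np.uint8)[:300]
n,l,stt,cen=cv2.connectedComponentsWithStats(m)
for i in range(1,n):
    if stt[i,4]>800 and 280<cen[i][0]<360:
        b=l==i;print(stt[i],cen[i])
        y0,y1=stt[i][1],stt[i][1]+stt[i][3]
        P=[]
        for r in(y0+5,y1-6):
            xs=np.where(b[r])[0];P.append(ray(c,(xs.mean(),r),150.5));print(xs.min(),xs.max(),P[-1])
        d=P[0]-P[1];print("wing yaw",np.degrees(np.arctan2(d[1],d[0])))
```

```text
t 35.25 p [447.3 -20.8 200.9] yaw -120.51 q [ -2.7  -9.5  -7.3  92.2   0.  -62.2] F [-0.3 -0.4 -0.5] open 0.599 ff 0.0
[305   0  52  30 802] [330.7   9.7]
309 352 [ 375.  -130.4  150.5]
327 336 [ 379.3 -121.8  150.5]
wing yaw -116.02747043320389
[ 302  172   38   82 1732] [320.3 209.2]
311 329 [431.  -47.2 150.5]
312 328 [457.5  -2.3 150.5]
wing yaw -120.55164089319935
```

```bash
python3 -c "
from bench import job
print(job.job_done())"
```

```text
the job is handed in; nothing more can be done
None
```

The job is handed in at about 35 s on the robot's clock. The nest was pushed against the end stop. The screw was bottomed and then backed off about 90°, measured on the wing. By the screw's pitch the pad should still be pressed in about 0.8 mm. I didn't look at the nest again after letting go of the post, or at the bystanders at the end.

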